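Stack and lock the bayonet head on the cellar's wine filter

TASK

Put the filter head with the orange bar onto the filter base that is bolted to the bench: set it gently down in the seat with its orange ears in the two gaps between the blue claws, then turn it clockwise (seen from above) until the ears are fully home under the claws, against their stops. Then let go, and leave the bottle, the cup and the spanner where they are.

Things in the scene. Friction and masses are not known exactly. Their poses are not given: they have to be found in the camera images.
- filter_base: Lower section of a stainless wine filter, fixed upright to the bench at a varying place and yaw. Origin: centre of its underside, on the bench; z up. Foot 150 mm across, drum 100 mm, topped by a seat disc 143 mm across, its flat face 65 mm above the bench. Two blue claws stand on the seat's edge, opposite each other. A 22 mm pipe stub sticks out 94 mm along +x, 33 mm above the bench.
- seat (a point): Centre of the seat's flat face, 65 mm above the base's origin; axes as the base. A bevelled boss (radius 30 mm, 22 at its top, 11 mm high) centres the head. Round the seat a rim, inner radius 65.5 mm, 9 mm high, bevelled in the gaps (14 mm high). The claws overhang inwards to radius 52 mm, underside 11 mm, top 18 mm above the seat. All has a slick coating (friction about 0.15).
- gap (a point): Middle of one gap between the claws, on the seat at radius 59 mm along the base's +y; the other is opposite (-y). Counter-clockwise from the base's +x the gaps run from 45 to 158 deg and 225 to 338 deg. The head goes in from above with its ears (its x axis) along the base's y axis, give or take 25 deg, with about 3 mm of sideways play.
- home (a point): Where an ear ends up: under a claw, at radius 59 mm along the base's +x (the other ear along -x). The claws cover -22 to 45 deg and 158 to 225 deg, counter-clockwise from +x; a stop closes each at its clockwise end. From the gaps the head turns easily, clockwise, about 90 deg to the stops: fully home, its bar lies along the base's x axis.
- filter_head: Loose upper section of the filter, about 0.6 kg, at first standing upright on the bench at a varying place and yaw. Origin: centre of its underside; z up. Steel drum 98 mm across, 56 mm high, with a recess below (radius 32.5 mm, 14 mm deep), two orange ears at its underside, an orange bar across its top. It looks the same after a half turn; either way round fits the base.
- bar (a point): Middle of the head's bar, 80 mm above the head's origin; a grasp across the bar here leaves room for the fingertips over the drum. The bar lies along the head's x: 160 mm long, 18 mm wide, from 60 to 94 mm above the origin, overhanging the drum 31 mm at each end, free underneath there. The head may be turned by holding the bar or by pushing one end sideways.
- ear (a point): Centre of the ear on the head's +x side, 55 mm from the axis, 4 mm above the underside; the other is on the -x side. Ears are 8 mm thick, reach to radius 62 mm and are 28 deg (30 mm) wide. They lie below the ends of the bar.
- wine_bottle: Standing small green wine bottle, 58 mm across, 190 mm tall. Bystander. Origin: centre of its underside.
- tasting_cup: White mug, 72 mm across, 85 mm tall. Bystander. Origin: centre of its underside.
- spanner: Steel spanner, 180 mm long, lying flat. Bystander. Origin near its middle, on the bench; x along its length.

How it is judged:
By the outcome, as a careful person would: the job done as asked, in the order asked, and still so for the second after the job is handed in, with the robot touching nothing.
It also fails if it takes over 61 s, if anything falls off the work surface, if the arm or the gripper's body presses on something with over 40 N, if the wrist force passes 120 N, or if a joint passes its speed limit or range.

ROBOT

A 6-joint arm with a two-finger parallel gripper is mounted at the origin on the work surface. World frame = base frame: x ahead of the robot, y to its left, z up, the work surface at z = 0. Lengths are in m, angles in rad, forces in N, time in s.
With the tool pointing down it reaches from about 0.35 to 0.85 m from the base axis. Payload 8.1 kg.
Tool frame: the origin (TCP) lies midway between the tips of the shut fingers; the grasp point (between the pads) lies 19 mm behind it (arm.pinch_z is the z of the grasp point in the tool frame, in m); z points along the fingers, y is the line along which they close (so a half turn about z gives the same grasp; the last joint's range is limited). The gripper opens to 93 mm and grips with 3 to 60 N. Pads are 15 mm wide; open, the fingers measure 128 mm over their backs; the gripper's body (75 mm by 188 mm) begins 65 mm behind the grasp point.
Start: joints at [-1.281, 0.13, 1.488, -0, 1.523, -0.085], TCP at [0.22, -0.558, 0.219] pointing down, gripper open.
Joint ranges: [-2.96, 2.96], [-0.89, 2.26], [0.02, 2.5], [-1.34, 4.48], [0, 2.73], [-2.66, 2.66]. Speed limits (rad/s): [2.39, 2.39, 2.79, 3.14, 3.14, 3.14].

INTERFACE

Orientations are given as a unit quaternion [x, y, z, w].
In Python, from rig import arm, viewer, job gives the robot as it stands.
- The arm moves only by the tool jog_arm, never from a script. Its argument "steps" is a list of rows, each a list of 6 numbers: the shift along the world's x, y, z in units of 50 mm (1.0 is 50 mm), then the turn, a rotation vector about the world's x, y, z in units of 30 degrees (1.0 is 30 degrees). A call has 1 to 20 rows; each row shifts and turns the commanded pose from where the row before left it; what a row does not reach is not made up. A row lasts 1/10 s, in which the tool goes at most 50 mm and 8.59 degrees, less where a joint would pass 70% of its speed; a pose out of reach is approached as far as the arm can. A call with a number of a shift or a turn outside -1 to 1 is refused whole. A call with a gripper value outside its range is refused whole. "gripper" is the closure in counts, from 0 (fully open) to 255 (shut), set as the call begins (left out, the last holds). The fingers move at their own pace and stop on an object; "force" is the grip in N (left out, the last holds). Time passes only in rows, so rows that do not move let the fingers close. It gives the time, the measured TCP pose, the force, the opening and the grip force at its end, in the units of the state.
- arm.state(): the state, without advancing time (a new reading comes with each control period).
- viewer.get_image(name): name is "scene" or "top" or "wrist"; returns (picture, depth): 400x640x3 uint8, red, green, blue; 400x640 float32, m along the optical axis (not along the pixel's ray), 0 where there is no reading.
- viewer.get_calibration(name): a dict with "fx", "fy", "cx", "cy" (pixels), "eye" and "attitude" of the camera in the world; the wrist camera has in their place "tool_from_camera" (4x4, takes a point from camera to tool coordinates, whose origin is the TCP and whose axes are the flange's). Camera axes: x right, y down, z forward; pixel columns grow to the right and rows downward; lengths in m; the calibration is good to about 2 mm. A picture is of the moment at which its call begins: read the wrist's pose just before it. get_calibration takes no time and is no camera call.
- job.sign_off(): hands the job in; it is judged then, once.
The state is a dict: "clock": time; "joints": joint angles; "qd": joint speeds; "joint_torque": joint torques, N m; "position": TCP position; "orientation": TCP orientation; "ft_force": force on the tool from outside, world axes, zero at the start; "torque": the same for the moment, N m; "gripper_width": opening from 0.0 (shut) to 1.0 (fully open); "gripper_force": force on a finger pad.
Only numpy, scipy, OpenCV 4.12 (cv2) and the standard library are available. Lean on these libraries where they do the work, as an engineer would, in place of code of your own. Each camera call takes 0.05 s, during which the arm holds its last target. There are 200 camera calls.

## Working session

There is one attempt and no reset: what is moved stays moved. The work goes in short steps, Python scripts to look and compute and a tool call to move; the robot and the scene stay as the last step left them, time stands still between calls to the robot, and variables do not carry over. Pictures are saved under pics/ and viewed, at most 10 in all, crops included, and the job is handed in when it is done.

Besides the shell and the picture viewer there is one more tool, called after "Request:" as name([rows], argument=value, ...), one row to a line, values as JSON. jog_arm: Moves the arm, as the interface text tells. Shifts and turns lie within -1 to 1; 1 stands for 50 mm of shift or 30 degrees of turn. Its arguments: {"type":"object","properties":{"steps":{"type":"array","items":{"type":"array","items":{"type":"number","minimum":-1,"maximum":1}}},"gripper":{"type":"number"},"force":{"type":"number"}},"required":["steps"]}

```bash
mkdir -p pics
cat > h.py <<'E'
import numpy as np, cv2
from scipy.spatial.transform import Rotation as R
from rig import arm, viewer, job
def snap(n,f):
    s=arm.state(); im,d=viewer.get_image(n); c=viewer.get_calibration(n)
    cv2.imwrite('pics/'+f+'.png',cv2.cvtColor(im,cv2.COLOR_RGB2BGR)); np.save('pics/'+f+'.npy',d)
    if 'tool_from_camera' in c:
        T=np.eye(4);T[:3,:3]=R.from_quat(s['orientation']).as_matrix();T[:3,3]=s['position'];T=T@np.array(c['tool_from_camera'])
    else:
        T=np.eye(4);a=np.array(c['attitude']);T[:3,:3]=a if a.shape==(3,3) else R.from_quat(a).as_matrix();T[:3,3]=c['eye']
    v,u=np.mgrid[:400,:640]
    P=np.stack([(u-c['cx'])/c['fx']*d,(v-c['cy'])/c['fy']*d,d],-1)@T[:3,:3].T+T[:3,3]
    P[d==0]=np.nan
    np.save('pics/'+f+'_P.npy',P)
    return im,d,P
E
python3 - <<'E'
from h import *
print(viewer.get_calibration('top'))
im,d,P=snap('top','top0'); snap('scene','scene0')
s=arm.state(); print(s)
hsv=cv2.cvtColor(im,cv2.COLOR_RGB2HSV)
for n,lo,hi in (('orange',(5,130,100),(22,255,255)),('blue',(95,120,60),(130,255,255))):
    m=cv2.inRange(hsv,lo,hi); k,l,st,c=cv2.connectedComponentsWithStats(m)
    for i in range(1,k):
        if st[i,4]>25:
            q=P[l==i]; print(n,st[i],c[i].round(1),np.nanmedian(q,0).round(4),np.nanmax(q[:,2]).round(3))
E
```

```text
{'fx': 457.15986955571526, 'fy': 457.15986955571526, 'cx': 317.54652606513883, 'cy': 191.30673974931386, 'eye': array([0.43598106, 0.01367843, 1.02672773]), 'attitude': array([-0.68810742,  0.71826069, -0.07234731,  0.07331866])}
{'clock': 0.1, 'joints': array([-1.28138474e+00,  1.31092458e-01,  1.48919460e+00,  4.00750551e-06,
        1.52295804e+00, -8.53937069e-02]), 'qd': array([ 9.16055674e-05, -4.24436582e-03, -1.70784398e-03,  9.52898328e-04,
       -5.07258130e-04, -2.06248560e-03]), 'joint_torque': array([ 1.05029155e-04, -5.61342037e+01, -4.93097341e+01,  7.69237569e-02,
        2.90797069e-02, -4.26918439e-05]), 'position': array([ 0.21953432, -0.55784625,  0.21767495]), 'orientation': array([ 9.82491138e-01,  1.86307491e-01, -8.21449142e-05, -8.22130318e-04]), 'ft_force': array([-0.35854079, -0.23519584,  0.24041528]), 'torque': array([-0.02675008,  0.03753651,  0.02867097]), 'gripper_force': 0.0, 'gripper_width': 1.0021094748405717}
orange [191  87  10  10  26] [195.1  92. ] [ 0.9077  0.2955 -0.001 ] 0.003
orange [202  97  16  22  53] [209.6 107.1] [ 8.675e-01  2.611e-01
[... 22401 characters left out ...]
000e-04] 0.005
orange [  5 385   8  10  26] [  8.9 390.3] [2.495e-01 6.790e-01 2.000e-04] 0.005
orange [397 384  24  16  82] [409.8 391.5] [ 0.2146 -0.1679 -0.0005] 0.005
orange [291 389  12  11  34] [296.5 393.4] [0.2198 0.0729 0.0006] 0.004
orange [357 389  14   5  30] [363.3 390.8] [ 2.187e-01 -6.700e-02 -1.000e-04] 0.004
orange [371 388  19   9  43] [379.5 391.3] [ 2.165e-01 -1.024e-01 -1.000e-04] 0.003
orange [425 388  17  12  50] [432.7 392.8] [ 0.2095 -0.212  -0.0005] 0.003
orange [439 390  11  10  36] [444.2 395.4] [ 0.2022 -0.236  -0.0003] 0.003
blue [211 234  37  15 287] [228.7 239.5] [0.5398 0.1995 0.0826] 0.087
blue [217 287  38  17 319] [235.9 296.7] [0.424  0.1837 0.083 ] 0.087
```

View pics/top0.png

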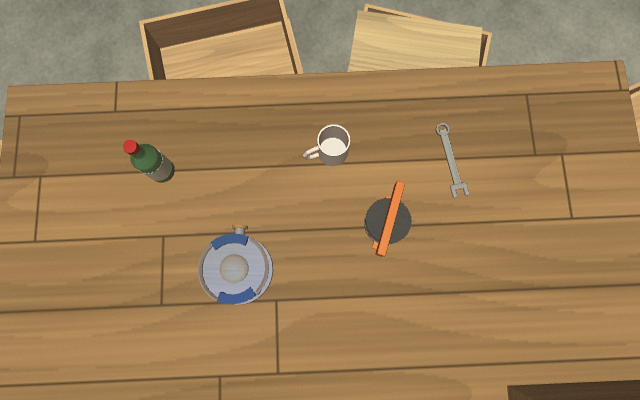

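View pics/scene0.png

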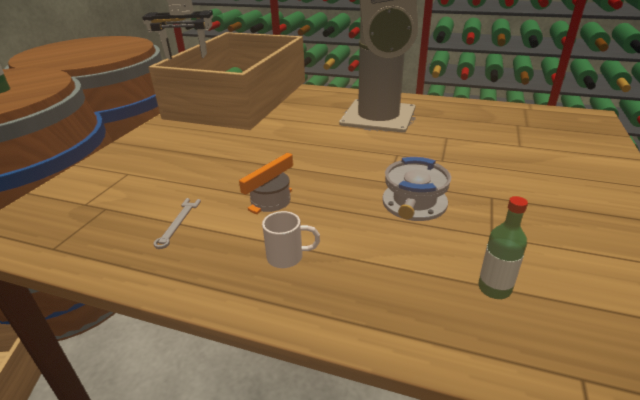

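The top view shows the head's bar running from (401,183) to (381,254) and the base at (235,269), with its pipe pointing up to (240,230). The scene view agrees: the bystanders are well clear. Next I measure both poses.

```bash
cat >> h.py <<'E'
from scipy.optimize import least_squares
def circ(p):
    f=least_squares(lambda q:np.hypot(p[:,0]-q[0],p[:,1]-q[1])-q[2],[*p.mean(0)[:2],.05],loss='soft_l1',f_scale=.002); return f.x
def bar(im,P,zlo,zhi):
    hsv=cv2.cvtColor(im,cv2.COLOR_RGB2HSV); m=(cv2.inRange(hsv,(3,150,120),(20,255,255))>0)&(P[...,2]>zlo)&(P[...,2]<zhi)
    k,l,st,c=cv2.connectedComponentsWithStats(m.astype(np.uint8)); i=1+st[1:,4].argmax()
    q=P[l==i]; r=cv2.minAreaRect((q[:,:2]*1000).astype(np.float32)); b=cv2.boxPoints(r)
    c=q[:,:2].mean(0); w,V=np.linalg.eigh(np.cov(q[:,:2].T)); a=np.degrees(np.arctan2(V[1,1],V[0,1]))%180
    return dict(n=len(q),rect=np.round(r[0],1),size=np.round(r[1],1),mean=(c*1000).round(1),yaw=round(a,1),z=np.median(q[:,2]).round(4))
def base(im,P,near=(.48,.19)):
    hsv=cv2.cvtColor(im,cv2.COLOR_RGB2HSV); m=(cv2.inRange(hsv,(95,110,50),(130,255,255))>0)&(abs(P[...,2]-.083)<.006)&(np.hypot(P[...,0]-near[0],P[...,1]-near[1])<.1)
    q=P[m]; 
    c=circ(q) 
    f=least_squares(lambda t:np.minimum(0,np.hypot(q[:,0]-t[0],q[:,1]-t[1])-.052)+np.maximum(0,np.hypot(q[:,0]-t[0],q[:,1]-t[1])-.0715),c[:2])
    c=f.x; a=np.degrees(np.arctan2(q[:,1]-c[1],q[:,0]-c[0]))
    out=[]
    for s in (0,180):
        b=(a-s+180)%360-180; b=b[abs(b)<90]; out.append((len(b),np.percentile(b,[1,50,99]).round(1)))
    return c.round(4),out
E
python3 - <<'E'
from h import *
im=cv2.cvtColor(cv2.imread('pics/top0.png'),cv2.COLOR_BGR2RGB);P=np.load('pics/top0_P.npy')
print(bar(im,P,.075,.11)); print(base(im,P))
# drum of base/pipe
m=(P[...,2]>.035)&(P[...,2]<.055)&(np.hypot(P[...,0]-.482,P[...,1]-.19)<.12)&(np.hypot(P[...,0]-.482,P[...,1]-.19)>.08)
print(np.nanmean(P[m],0),m.sum())
m=(P[...,2]>.05)&(P[...,2]<.072)&(np.hypot(P[...,0]-.55,P[...,1]+.132)<.055)
print(circ(P[m]),m.sum())
E
```

```text
{'n': 656, 'rect': array([ 570.2, -138. ]), 'size': array([ 18., 160.]), 'mean': array([ 568.3, -137. ]), 'yaw': np.float64(160.6), 'z': np.float64(0.0931)}
(array([0.4818, 0.1914]), [(298, array([-27.1,   6.8,  40.1])), (327, array([-26.9,   6.9,  40.4]))])
[0.5690851  0.18291228 0.04354208] 83
[ 0.56299512 -0.1364502   0.03405602] 991
```

Request:
jog_arm([
  [0.41, 0.49, 0.07, 0, 0, 0.273],
  [0.41, 0.49, 0.07, 0, 0, 0.273],
  [0.41, 0.49, 0.07, 0, 0, 0.273],
  [0.41, 0.49, 0.07, 0, 0, 0.273],
  [0.41, 0.49, 0.07, 0, 0, 0.273],
  [0.41, 0.49, 0.07, 0, 0, 0.273],
  [0.41, 0.49, 0.07, 0, 0, 0.273],
  [0.41, 0.49, 0.07, 0, 0, 0.273],
  [0.41, 0.49, 0.07, 0, 0, 0.273],
  [0.41, 0.49, 0.07, 0, 0, 0.273],
  [0.41, 0.49, 0.07, 0, 0, 0.273],
  [0.41, 0.49, 0.07, 0, 0, 0.273],
  [0.41, 0.49, 0.07, 0, 0, 0.273],
  [0.41, 0.49, 0.07, 0, 0, 0.273],
  [0.41, 0.49, 0.07, 0, 0, 0.273],
  [0.41, 0.49, 0.07, 0, 0, 0.273],
  [0.41, 0.49, 0.07, 0, 0, 0.273],
  [0, 0, 0, 0, 0, 0],
  [0, 0, 0, 0, 0, 0],
], gripper=0, force=40)

```text
clock: 2.0
position: [0.5681, -0.1414, 0.2775]
orientation: [0.168, 0.986, -0.0, -0.001]
ft_force: [0.7, -0.7, -1.1]
gripper_width: 0.999
gripper_force: 0.0
```

Run:
```python
from h import *
im,d,P=snap('wrist','w1'); s=arm.state()
print(s['position'],R.from_quat(s['orientation']).as_matrix().round(3),s['joints'])
print(viewer.get_calibration('wrist')['tool_from_camera'])
print(bar(im,P,.075,.11))
m=(P[...,2]>.045)&(P[...,2]<.064)&(np.hypot(P[...,0]-.57,P[...,1]+.138)<.06)
print(circ(P[m]),m.sum())
```

```text
[ 0.56767388 -0.142109    0.27748667] [[-0.943  0.332 -0.001]
 [ 0.332  0.943 -0.   ]
 [ 0.001 -0.001 -1.   ]] [-3.32575120e-01  7.45150810e-02  1.44154605e+00 -5.01519649e-04
  1.62673901e+00 -1.56486102e+00]
[[ 8.26747039e-04 -9.57852111e-01 -2.87260595e-01  8.00164397e-02]
 [ 9.99999140e-01  4.99338766e-04  1.21302275e-03 -1.34639359e-04]
 [-1.01845605e-03 -2.87261351e-01  9.57851700e-01 -1.65677242e-01]
 [ 0.00000000e+00  0.00000000e+00  0.00000000e+00  1.00000000e+00]]
{'n': 2293, 'rect': array([ 572.8, -139.4]), 'size': array([ 17.8, 159.1]), 'mean': array([ 567.9, -137.9]), 'yaw': np.float64(160.6), 'z': np.float64(0.0933)}
[ 0.57194748 -0.13915298  0.03647929] 3641
```

View pics/w1.png

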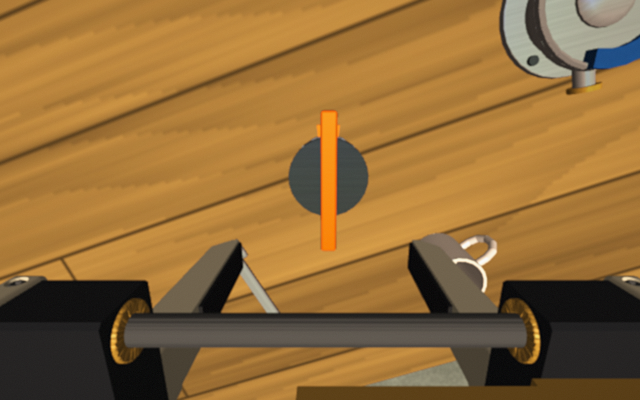

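The wrist view shows the bar upright at columns 321–338, rows 110–250, aligned with the tool. The shift needed is about +4 mm in x and +3 mm in y, then down.

Request:
jog_arm([
  [0.04, 0.03, -0.5, 0, 0, 0],
  [0.04, 0.03, -0.5, 0, 0, 0],
  [0, 0, -0.5, 0, 0, 0],
  [0, 0, -0.5, 0, 0, 0],
  [0, 0, -0.5, 0, 0, 0],
  [0, 0, -0.5, 0, 0, 0],
  [0, 0, -0.5, 0, 0, 0],
  [0, 0, -0.4, 0, 0, 0],
  [0, 0, -0.25, 0, 0, 0],
  [0, 0, -0.15, 0, 0, 0],
  [0, 0, 0, 0, 0, 0],
  [0, 0, 0, 0, 0, 0],
])

```text
clock: 3.25
position: [0.5727, -0.1393, 0.0641]
orientation: [0.168, 0.986, -0.0, 0.001]
ft_force: [-0.5, -0.6, 0.3]
gripper_width: 0.997
gripper_force: 0.0
```

Request:
jog_arm([
  [0, 0, 0, 0, 0, 0],
  [0, 0, 0, 0, 0, 0],
  [0, 0, 0, 0, 0, 0],
  [0, 0, 0, 0, 0, 0],
  [0, 0, 0, 0, 0, 0],
  [0, 0, 0, 0, 0, 0],
  [0, 0, 0, 0, 0, 0],
  [0, 0, 0, 0, 0, 0],
], gripper=255, force=45)

```text
clock: 4.05
position: [0.5722, -0.1388, 0.0631]
orientation: [0.168, 0.986, -0.0, -0.0]
ft_force: [-0.4, 0.0, -0.3]
gripper_width: 0.358
gripper_force: 0.0
```

Request:
jog_arm([
  [0, 0, 0, 0, 0, 0],
  [0, 0, 0, 0, 0, 0],
  [0, 0, 0, 0, 0, 0],
  [0, 0, 0, 0, 0, 0],
  [0, 0, 0, 0, 0, 0],
])

```text
clock: 4.55
position: [0.5721, -0.1389, 0.0631]
orientation: [0.168, 0.986, -0.0, -0.0]
ft_force: [0.0, -0.5, -0.8]
gripper_width: 0.193
gripper_force: 45.0
```

Request:
jog_arm([
  [0, 0, 0.2, 0, 0, 0],
  [0, 0, 0.4, 0, 0, 0],
  [0, 0, 0.5, 0, 0, 0],
  [0, 0, 0.5, 0, 0, 0],
  [0, 0, 0.5, 0, 0, 0],
  [0, 0, 0.4, 0, 0, 0],
  [0, 0, 0.2, 0, 0, 0],
  [0, 0, 0, 0, 0, 0],
  [0, 0, 0, 0, 0, 0],
])

```text
clock: 5.45
position: [0.5715, -0.1386, 0.1968]
orientation: [0.168, 0.986, 0.0, -0.001]
ft_force: [-0.6, -0.4, -7.3]
gripper_width: 0.188
gripper_force: 45.0
```

Request:
jog_arm([
  [-0.138, 0.508, 0, 0, 0, -0.1936],
  [-0.138, 0.508, 0, 0, 0, -0.1936],
  [-0.138, 0.508, 0, 0, 0, -0.1936],
  [-0.138, 0.508, 0, 0, 0, -0.1936],
  [-0.138, 0.508, 0, 0, 0, -0.1936],
  [-0.138, 0.508, 0, 0, 0, -0.1936],
  [-0.138, 0.508, 0, 0, 0, -0.1936],
  [-0.138, 0.508, 0, 0, 0, -0.1936],
  [-0.138, 0.508, 0, 0, 0, -0.1936],
  [-0.138, 0.508, 0, 0, 0, -0.1936],
  [-0.138, 0.508, 0, 0, 0, -0.1936],
  [-0.138, 0.508, 0, 0, 0, -0.1936],
  [-0.138, 0.508, 0, 0, 0, -0.1936],
  [0, 0, 0, 0, 0, 0],
  [0, 0, 0, 0, 0, 0],
  [0, 0, 0, 0, 0, 0],
])

```text
clock: 7.05
position: [0.482, 0.1907, 0.197]
orientation: [0.736, 0.677, -0.001, -0.0]
ft_force: [-0.5, 0.3, -8.3]
gripper_width: 0.192
gripper_force: 45.0
```

Run:
```python
from h import *
s=arm.state();print(s['position'],R.from_quat(s['orientation']).as_matrix().round(3))
im,d,P=snap('top','top2'); im2,_,P2=snap('wrist','w2'); im3,_,_=snap('scene','s2')
cv2.imwrite('pics/m2.png',np.hstack([im[180:360,130:330],im2[50:230:1,220:420],im3[80:260,300:500]])[:,:,::-1].repeat(1,0))
for n,i,p in (('top',im,P),('wrist',im2,P2)):
    try: print(n,bar(i,p,.19,.26))
    except Exception as e: print(n,e)
    q=p[(p[...,2]>.15)]
    try: print(base(i,p))
    except Exception as e: print(e)
    m=(p[...,2]>.18)&(p[...,2]<.2)&(np.hypot(p[...,0]-.482,p[...,1]-.191)<.055)
    print(circ(p[m]),m.sum())
```

```text
[0.4820296  0.19065769 0.19700673] [[ 0.083  0.997 -0.002]
 [ 0.997 -0.083 -0.001]
 [-0.001 -0.002 -1.   ]]
top {'n': 383, 'rect': array([475.3, 143.1]), 'size': array([63.5, 18.1]), 'mean': array([475. , 142.7]), 'yaw': np.float64(84.9), 'z': np.float64(0.2274)}
(array([0.4817, 0.193 ]), [(151, array([-28.5, -11.7,  16.7])), (224, array([-5. , 19.2, 42.1]))])
[0.47985495 0.20662478 0.05190161] 525
wrist {'n': 8086, 'rect': array([485. , 209.7]), 'size': array([119.7,  20.3]), 'mean': array([485.3, 226.5]), 'yaw': np.float64(85.4), 'z': np.float64(0.2276)}
(array([0.4843, 0.19  ]), [(1288, array([-14.2,  17.3,  41.6])), (532, array([-29.4, -18.6,  -0.4]))])
[0.48194434 0.18857045 0.03908523] 9153
```

View pics/m2.png

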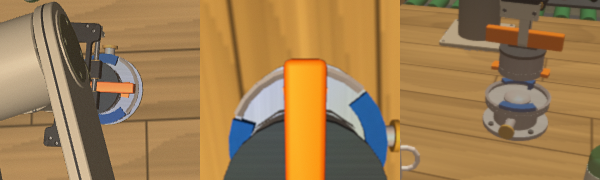

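The mosaic shows the head hovering over the seat with its ears in the gap sectors. Comparing bar and base within each camera, I estimate a correction of about +1.3 mm in x.

Request:
jog_arm([
  [0.026, 0.006, -0.2, 0, 0, 0],
  [0, 0, -0.25, 0, 0, 0],
  [0, 0, -0.25, 0, 0, 0],
  [0, 0, -0.2, 0, 0, 0],
  [0, 0, -0.08, 0, 0, 0],
  [0, 0, -0.04, 0, 0, 0],
  [0, 0, -0.04, 0, 0, 0],
  [0, 0, -0.04, 0, 0, 0],
  [0, 0, -0.04, 0, 0, 0],
  [0, 0, -0.04, 0, 0, 0],
  [0, 0, 0, 0, 0, 0],
  [0, 0, 0, 0, 0, 0],
])

```text
clock: 8.4
position: [0.4838, 0.1917, 0.1392]
orientation: [0.736, 0.677, 0.0, 0.0]
ft_force: [0.1, -0.3, -6.9]
gripper_width: 0.189
gripper_force: 45.0
```

Request:
jog_arm([
  [0, 0, -0.04, 0, 0, 0],
  [0, 0, -0.04, 0, 0, 0],
  [0, 0, -0.04, 0, 0, 0],
  [0, 0, 0, 0, 0, 0],
])

```text
clock: 8.8
position: [0.4834, 0.1916, 0.1326]
orientation: [0.736, 0.677, -0.0, -0.0]
ft_force: [-0.5, 0.2, -7.2]
gripper_width: 0.19
gripper_force: 45.0
```

Request:
jog_arm([
  [0, 0, -0.03, 0, 0, 0],
  [0, 0, -0.03, 0, 0, 0],
  [0, 0, -0.02, 0, 0, 0],
  [0, 0, 0, 0, 0, 0],
])

```text
clock: 9.2
position: [0.4836, 0.1916, 0.1289]
orientation: [0.736, 0.677, -0.0, -0.0]
ft_force: [-0.4, -0.2, -7.8]
gripper_width: 0.191
gripper_force: 45.0
```

Request:
jog_arm([
  [0, 0, -0.015, 0, 0, 0],
  [0, 0, -0.015, 0, 0, 0],
  [0, 0, 0, 0, 0, 0],
])

```text
clock: 9.5
position: [0.4841, 0.1918, 0.1281]
orientation: [0.736, 0.677, 0.0, 0.0]
ft_force: [-0.7, 0.6, -3.4]
gripper_width: 0.191
gripper_force: 45.0
```

Contact is at the expected height with the weight coming off, so the head is seated. Now the clockwise turn.

Request:
jog_arm([
  [0, 0, 0, 0, 0, -0.08],
  [0, 0, 0, 0, 0, -0.15],
  [0, 0, 0, 0, 0, -0.15],
  [0, 0, 0, 0, 0, -0.15],
  [0, 0, 0, 0, 0, -0.15],
  [0, 0, 0, 0, 0, -0.15],
  [0, 0, 0, 0, 0, -0.15],
  [0, 0, 0, 0, 0, -0.15],
  [0, 0, 0, 0, 0, -0.15],
  [0, 0, 0, 0, 0, -0.1],
  [0, 0, 0, 0, 0, 0],
])

```text
clock: 10.6
position: [0.4842, 0.1917, 0.1281]
orientation: [0.928, 0.373, 0.0, 0.0]
ft_force: [-0.7, -0.0, -2.9]
gripper_width: 0.19
gripper_force: 45.0
```

Run:
```python
from h import *
s=arm.state();M=R.from_quat(s['orientation']).as_matrix()
print(s['position'],np.degrees(np.arctan2(M[1,0],M[0,0])),s['ft_force'],s['torque'],s['joints'][5])
```

```text
[0.48416517 0.19169487 0.12811315] 43.75140389086479 [-0.70774996 -0.0095409  -2.92901899] [-0.2088622   0.16408268 -0.08177823] 1.0857756217252548
```

Request:
jog_arm([
  [0, 0, 0, 0, 0, -0.15],
  [0, 0, 0, 0, 0, -0.15],
  [0, 0, 0, 0, 0, -0.15],
  [0, 0, 0, 0, 0, -0.15],
  [0, 0, 0, 0, 0, -0.15],
  [0, 0, 0, 0, 0, -0.15],
  [0, 0, 0, 0, 0, -0.15],
  [0, 0, 0, 0, 0, -0.15],
  [0, 0, 0, 0, 0, -0.15],
  [0, 0, 0, 0, 0, -0.1],
  [0, 0, 0, 0, 0, -0.05],
  [0, 0, 0, 0, 0, 0],
])

```text
clock: 11.8
position: [0.4841, 0.1916, 0.1281]
orientation: [1.0, -0.01, 0.0, -0.0]
ft_force: [0.4, -1.4, -0.2]
gripper_width: 0.193
gripper_force: 45.0
```

```bash
cat > st.py <<'E'
from h import *
s=arm.state();M=R.from_quat(s['orientation']).as_matrix()
print(s['position'],np.degrees(np.arctan2(M[1,0],M[0,0])),s['ft_force'],s['torque'],s['gripper_width'],s['clock'])
E
python3 st.py
```

```text
[0.48410974 0.1916178  0.12809066] -1.1430372215153073 [ 0.38248224 -1.40549009 -0.21135885] [-0.33842376  0.34073899  0.03675806] 0.19271837228635008 11.8
```

Request:
jog_arm([
  [0, 0, 0, 0, 0, -0.04],
  [0, 0, 0, 0, 0, -0.04],
  [0, 0, 0, 0, 0, -0.04],
  [0, 0, 0, 0, 0, 0],
])

```text
clock: 12.2
position: [0.4838, 0.1908, 0.1281]
orientation: [0.999, -0.042, 0.0, 0.001]
ft_force: [-3.4, -5.6, 4.1]
gripper_width: 0.192
gripper_force: 45.5
```

```bash
python3 st.py
```

```text
[0.48379214 0.19084081 0.12813292] -4.8184390498026035 [-3.44243642 -5.57212723  4.10342037] [-1.13335096  0.62026475  0.77913328] 0.19152350710888622 12.2
```

Request:
jog_arm([
  [0, 0, 0, 0, 0, -0.04],
  [0, 0, 0, 0, 0, -0.04],
  [0, 0, 0, 0, 0, 0],
])

```text
clock: 12.5
position: [0.4839, 0.1909, 0.1282]
orientation: [0.998, -0.063, 0.0, 0.001]
ft_force: [-3.2, -6.8, 3.6]
gripper_width: 0.197
gripper_force: 47.1
```

```bash
python3 st.py
```

```text
[0.48390653 0.19086524 0.12817519] -7.187892201785988 [-3.1541225  -6.83375266  3.62051389] [-1.12424726  0.50768779  1.22039151] 0.19711820329419766 12.5
```

The moment climbs sharply near -4.8°, which is the stop. I check the bar's yaw before letting go.

Request:
jog_arm([
  [0, 0, 0, 0, 0, -0.04],
  [0, 0, 0, 0, 0, 0],
  [0, 0, 0, 0, 0, 0],
])

```text
clock: 12.8
position: [0.4841, 0.1909, 0.1282]
orientation: [0.997, -0.073, 0.0, 0.001]
ft_force: [-0.1, -5.7, 3.5]
gripper_width: 0.196
gripper_force: 47.6
```

```bash
python3 st.py
python3 - <<'E'
from h import *
for n in('wrist','top'):
    im,d,P=snap(n,n+'3'); print(bar(im,P,.14,.18))
E
```

```text
[0.48405013 0.19086274 0.12820116] -8.346065312819158 [-0.13069015 -5.68873792  3.52574416] [-1.13790901  0.30955407  1.16300988] 0.1958863401977976 12.8
{'n': 7999, 'rect': array([514.6, 189. ]), 'size': array([18.3, 96.6]), 'mean': array([519.7, 188.5]), 'yaw': np.float64(176.5), 'z': np.float64(0.1584)}
{'n': 138, 'rect': array([540.4, 187.6]), 'size': array([16. , 34.7]), 'mean': array([542.5, 186.5]), 'yaw': np.float64(4.4), 'z': np.float64(0.1587)}
```

Request:
jog_arm([
  [0, 0, 0, 0, 0, 0],
  [0, 0, 0, 0, 0, 0],
  [0, 0, 0, 0, 0, 0],
  [0, 0, 0, 0, 0, 0],
  [0, 0, 0, 0, 0, 0],
  [0, 0, 0, 0, 0, 0],
  [0, 0, 0, 0, 0, 0],
  [0, 0, 0, 0, 0, 0],
], gripper=0)

```text
clock: 13.7
position: [0.4837, 0.1917, 0.1276]
orientation: [0.997, -0.073, -0.0, -0.0]
ft_force: [-0.2, -0.2, -0.5]
gripper_width: 0.834
gripper_force: 0.0
```

Request:
jog_arm([
  [0, 0, 0.1, 0, 0, 0],
  [0, 0, 0.3, 0, 0, 0],
  [0, 0, 0.5, 0, 0, 0],
  [0, 0, 0.5, 0, 0, 0],
  [0, 0, 0.5, 0, 0, 0],
  [0, 0, 0.5, 0, 0, 0],
  [-0.3, 0, 0.5, 0, 0, 0],
  [-0.3, 0, 0.3, 0, 0, 0],
  [-0.3, 0, 0.1, 0, 0, 0],
  [0, 0, 0, 0, 0, 0],
])

```text
clock: 14.7
position: [0.4386, 0.1921, 0.2958]
orientation: [0.997, -0.073, 0.002, -0.001]
ft_force: [0.4, 0.7, 0.4]
gripper_width: 1.001
gripper_force: 0.0
```

```bash
python3 st.py
python3 - <<'E'
from h import *
im,d,P=snap('wrist','w4'); print(bar(im,P,.14,.18)); print(base(im,P))
im3,_,_=snap('scene','s4')
cv2.imwrite('pics/m4.png',np.hstack([im[:,:,::-1],cv2.resize(im3[100:300,280:480,::-1],(400,400))])[:, 200:1000])
E
```

```text
[0.43860555 0.19206988 0.29577474] -8.362524752802834 [0.44425826 0.71041302 0.40300818] [ 0.06442551  0.04788133 -0.02028564] 1.0010243539193322 14.7
{'n': 3269, 'rect': array([483.2, 191.4]), 'size': array([ 18., 160.]), 'mean': array([489.1, 190.9]), 'yaw': np.float64(177.1), 'z': np.float64(0.1583)}
(array([0.4844, 0.191 ]), [(779, array([-27.3,  17.2,  40. ])), (429, array([-26.4,  19.3,  41. ]))])
```

View pics/m4.png

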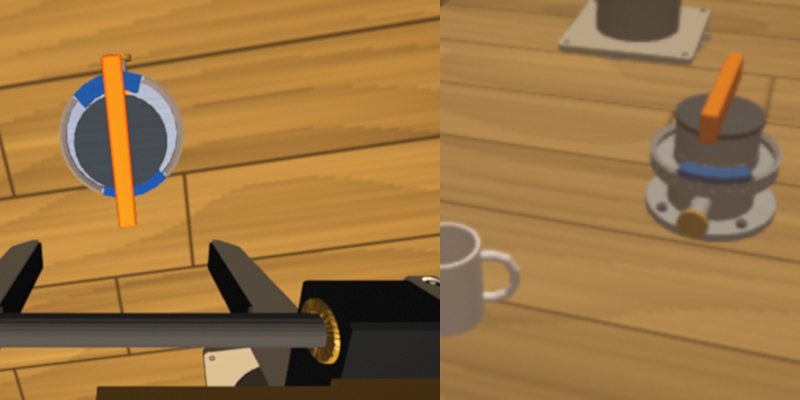

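The picture shows the head under the claws, with the bar from (112,57) to (127,225) along the pipe line. I check the remaining angle more precisely.

Run:
```python
from h import *
im=cv2.cvtColor(cv2.imread('pics/w4.png'),cv2.COLOR_BGR2RGB);P=np.load('pics/w4_P.npy')
hsv=cv2.cvtColor(im,cv2.COLOR_RGB2HSV); m=(cv2.inRange(hsv,(3,150,120),(20,255,255))>0)&(abs(P[...,2]-.159)<.006)
q=P[m]; print(cv2.minAreaRect((q[:,:2]*1000).astype(np.float32)))
# mid-line fit: per-x-bin centre between edges
x=q[:,0];b=np.arange(.42,.55,.005);c=[(xx+.0025,(q[(x>xx)&(x<xx+.005),1].max()+q[(x>xx)&(x<xx+.005),1].min())/2) for xx in b]
print(np.degrees(np.arctan(np.polyfit(*np.array(c).T,1)[0])))
# claws in-picture, angles around given centres
bl=(cv2.inRange(hsv,(95,110,50),(130,255,255))>0)&(abs(P[...,2]-.083)<.004)
q=P[bl]
for c in ((.4844,.191),(.4835,.1915),(.4830,.1908)):
    a=np.degrees(np.arctan2(q[:,1]-c[1],q[:,0]-c[0])); r=np.hypot(q[:,0]-c[0],q[:,1]-c[1])
    print(c,[(np.percentile((a[k]-s+180)%360-180,[.5,99.5]).round(1),np.percentile(r[k],[1,99]).round(4)) for s,k in((0,abs(a)<90),(180,abs(a)>90))])
```

```text
((483.18719482421875, 191.4464111328125), (17.98528289794922, 159.985595703125), 87.11148834228516)
-2.9030769197557382
(0.4844, 0.191) [(array([-27.6,  40.5]), array([0.053 , 0.0708])), (array([-26.8,  41.2]), array([0.0577, 0.0701]))]
(0.4835, 0.1915) [(array([-27.6,  39.6]), array([0.0535, 0.0717])), (array([-26.8,  42.1]), array([0.0573, 0.0694]))]
(0.483, 0.1908) [(array([-26.8,  39.8]), array([0.0542, 0.0721])), (array([-27.6,  41.9]), array([0.0565, 0.0688]))]
```

The bar is at about -2.9° and the base at about -4.8°, so roughly 2° remain, perhaps from sideways play in the grip. I'll push the bar's +x end clockwise with the shut fingers.

Request:
jog_arm([
  [0.3, 0.09, 0, 0, 0, 0.02],
  [0.3, 0.09, 0, 0, 0, 0.02],
  [0.3, 0.09, 0, 0, 0, 0.02],
  [0.3, 0.09, 0, 0, 0, 0.02],
  [0.3, 0.09, 0, 0, 0, 0.02],
  [0.3, 0.09, 0, 0, 0, 0.02],
  [0.3, 0.09, 0, 0, 0, 0.02],
  [0.19, 0.09, 0, 0, 0, 0.04],
  [0, 0, 0, 0, 0, 0],
  [0, 0, 0, 0, 0, 0],
  [0, 0, 0, 0, 0, 0],
  [0, 0, 0, 0, 0, 0],
  [0, 0, 0, 0, 0, 0],
  [0, 0, 0, 0, 0, 0],
], gripper=255, force=20)

```text
clock: 16.2
position: [0.5531, 0.2276, 0.2929]
orientation: [1.0, -0.026, 0.0, -0.0]
ft_force: [-0.2, 0.2, 0.7]
gripper_width: 0.008
gripper_force: 0.0
```

Request:
jog_arm([
  [0, 0, -0.3, 0, 0, 0],
  [0, 0, -0.5, 0, 0, 0],
  [0, 0, -0.5, 0, 0, 0],
  [0, 0, -0.5, 0, 0, 0],
  [0, 0, -0.5, 0, 0, 0],
  [0, 0, -0.4, 0, 0, 0],
  [0, 0, -0.3, 0, 0, 0],
  [0, 0, -0.2, 0, 0, 0],
  [0, 0, -0.1, 0, 0, 0],
  [0, 0, 0, 0, 0, 0],
  [0, 0, 0, 0, 0, 0],
])

```text
clock: 17.3
position: [0.5539, 0.2279, 0.1286]
orientation: [1.0, -0.026, 0.001, -0.0]
ft_force: [-0.7, 0.5, 0.7]
gripper_width: 0.006
gripper_force: 0.0
```

```bash
python3 st.py
```

```text
[0.55389569 0.22785452 0.12861928] -2.9986914883070033 [-0.74247263  0.45379009  0.71360351] [ 0.09754873 -0.0401024   0.06817903] 0.005685241261088547 17.3
```

Now I approach in -y, and then push in small steps.

Request:
jog_arm([
  [0, -0.06, 0, 0, 0, 0],
  [0, -0.06, 0, 0, 0, 0],
  [0, -0.04, 0, 0, 0, 0],
  [0, -0.03, 0, 0, 0, 0],
  [0, 0, 0, 0, 0, 0],
])

```text
clock: 17.8
position: [0.5533, 0.2179, 0.1278]
orientation: [1.0, -0.026, 0.0, -0.0]
ft_force: [0.1, 0.0, -0.1]
gripper_width: 0.002
gripper_force: 0.0
```

Request:
jog_arm([
  [0, -0.03, 0, 0, 0, 0],
  [0, -0.03, 0, 0, 0, 0],
  [0, 0, 0, 0, 0, 0],
])

```text
clock: 18.1
position: [0.5532, 0.215, 0.1276]
orientation: [1.0, -0.026, -0.0, 0.0]
ft_force: [-0.8, -0.0, -0.2]
gripper_width: 0.005
gripper_force: 0.0
```

Request:
jog_arm([
  [0, -0.03, 0, 0, 0, 0],
  [0, -0.03, 0, 0, 0, 0],
  [0, 0, 0, 0, 0, 0],
])

```text
clock: 18.4
position: [0.5533, 0.212, 0.1276]
orientation: [1.0, -0.026, -0.0, -0.0]
ft_force: [-0.1, 0.7, 0.6]
gripper_width: 0.008
gripper_force: 0.0
```

Request:
jog_arm([
  [0, -0.03, 0, 0, 0, 0],
  [0, -0.03, 0, 0, 0, 0],
  [0, 0, 0, 0, 0, 0],
])

```text
clock: 18.7
position: [0.5537, 0.2097, 0.1282]
orientation: [1.0, -0.026, 0.001, -0.001]
ft_force: [1.1, 4.9, 1.1]
gripper_width: 0.005
gripper_force: 2.5
```

Request:
jog_arm([
  [0, -0.03, 0, 0, 0, 0],
  [0, -0.02, 0, 0, 0, 0],
  [0, 0, 0, 0, 0, 0],
])

```text
clock: 19.0
position: [0.5542, 0.2077, 0.1289]
orientation: [1.0, -0.026, 0.001, -0.001]
ft_force: [1.6, 6.1, 4.0]
gripper_width: 0.007
gripper_force: 3.4
```

Request:
jog_arm([
  [0, -0.03, 0, 0, 0, 0],
  [0, 0, 0, 0, 0, 0],
])

```text
clock: 19.2
position: [0.5541, 0.2071, 0.1292]
orientation: [1.0, -0.026, 0.001, -0.002]
ft_force: [0.8, 10.1, 4.6]
gripper_width: 0.005
gripper_force: 5.3
```

Request:
jog_arm([
  [0, -0.03, 0, 0, 0, 0],
  [0, 0, 0, 0, 0, 0],
])

```text
clock: 19.4
position: [0.554, 0.2067, 0.1295]
orientation: [1.0, -0.026, 0.001, -0.003]
ft_force: [-1.7, 14.0, 5.7]
gripper_width: 0.002
gripper_force: 7.4
```

Request:
jog_arm([
  [0, -0.03, 0, 0, 0, 0],
  [0, 0, 0, 0, 0, 0],
  [0, 0, 0, 0, 0, 0],
])

```text
clock: 19.7
position: [0.5539, 0.2063, 0.1298]
orientation: [1.0, -0.025, 0.001, -0.003]
ft_force: [-1.7, 19.1, 7.6]
gripper_width: 0.005
gripper_force: 9.4
```

Request:
jog_arm([
  [0, 0.1, 0, 0, 0, 0],
  [0, 0.2, 0, 0, 0, 0],
  [0, 0.2, 0.1, 0, 0, 0],
  [0, 0, 0.4, 0, 0, 0],
  [-0.3, -0.05, 0.5, 0, 0, 0],
  [-0.35, -0.1, 0.5, 0, 0, 0],
  [-0.35, -0.1, 0.5, 0, 0, 0],
  [-0.35, -0.1, 0.5, 0, 0, 0],
  [-0.35, -0.1, 0.4, 0, 0, 0],
  [-0.35, -0.1, 0.2, 0, 0, 0],
  [-0.2, -0.1, 0, 0, 0, 0],
  [0, 0, 0, 0, 0, 0],
  [0, 0, 0, 0, 0, 0],
])

```text
clock: 21.0
position: [0.4409, 0.1947, 0.2826]
orientation: [1.0, -0.026, 0.0, 0.0]
ft_force: [0.0, -1.1, 0.0]
gripper_width: 0.005
gripper_force: 0.0
```

```bash
python3 st.py
python3 - <<'E'
from h import *
im,d,P=snap('wrist','w5'); print(bar(im,P,.14,.18)); print(base(im,P))
E
```

```text
[0.44088923 0.19471579 0.28259466] -3.0088316653419285 [ 0.00886465 -1.07542328  0.04906161] [ 0.04406748  0.02005973 -0.00938003] 0.004577673411599471 21.0
{'n': 3578, 'rect': array([483.6, 191.1]), 'size': array([ 18. , 158.4]), 'mean': array([489.5, 190.8]), 'yaw': np.float64(176.8), 'z': np.float64(0.1583)}
(array([0.4845, 0.1907]), [(832, array([-27. ,  17.6,  40.2])), (421, array([-26.9,  18.2,  40.7]))])
```

The bar is now at -3.2°, and it resisted 19 N at its end. To be sure of both ears I push the other end (-x) toward +y as well.

Request:
jog_arm([
  [-0.2, -0.3, 0, 0, 0, 0],
  [-0.2, -0.3, -0.2, 0, 0, 0],
  [-0.1, -0.16, -0.4, 0, 0, 0],
  [0, 0, -0.5, 0, 0, 0],
  [0, 0, -0.5, 0, 0, 0],
  [0, 0, -0.5, 0, 0, 0],
  [0, 0, -0.5, 0, 0, 0],
  [0, 0, -0.3, 0, 0, 0],
  [0, 0, -0.15, 0, 0, 0],
  [0, 0, 0, 0, 0, 0],
  [0, 0, 0, 0, 0, 0],
])

```text
clock: 22.15
position: [0.4163, 0.1568, 0.1307]
orientation: [1.0, -0.026, 0.0, -0.0]
ft_force: [0.2, 0.3, 0.4]
gripper_width: 0.005
gripper_force: 0.0
```

Request:
jog_arm([
  [0, 0.1, 0, 0, 0, 0],
  [0, 0.1, 0, 0, 0, 0],
  [0, 0.06, 0, 0, 0, 0],
  [0, 0.03, 0, 0, 0, 0],
  [0, 0.02, 0, 0, 0, 0],
  [0, 0, 0, 0, 0, 0],
])

```text
clock: 22.75
position: [0.416, 0.1716, 0.1308]
orientation: [1.0, -0.026, 0.0, 0.001]
ft_force: [-2.0, -6.1, 4.8]
gripper_width: 0.005
gripper_force: 3.3
```

Request:
jog_arm([
  [0, 0.03, 0, 0, 0, 0],
  [0, 0, 0, 0, 0, 0],
])

```text
clock: 22.95
position: [0.416, 0.173, 0.1308]
orientation: [1.0, -0.026, 0.0, 0.001]
ft_force: [-2.0, -7.1, 5.6]
gripper_width: 0.006
gripper_force: 3.5
```

Request:
jog_arm([
  [0, 0.03, 0, 0, 0, 0],
  [0, 0, 0, 0, 0, 0],
])

```text
clock: 23.15
position: [0.4162, 0.1739, 0.1312]
orientation: [1.0, -0.026, 0.0, 0.001]
ft_force: [-3.2, -10.4, 7.2]
gripper_width: 0.002
gripper_force: 5.5
```

Request:
jog_arm([
  [0, 0.04, 0, 0, 0, 0],
  [0, 0, 0, 0, 0, 0],
])

```text
clock: 23.35
position: [0.4167, 0.1748, 0.1317]
orientation: [1.0, -0.026, 0.001, 0.002]
ft_force: [-3.7, -17.5, 12.2]
gripper_width: 0.003
gripper_force: 8.9
```

Request:
jog_arm([
  [0, -0.1, 0, 0, 0, 0],
  [0, -0.2, 0, 0, 0, 0],
  [0, -0.2, 0.1, 0, 0, 0],
  [0, 0, 0.4, 0, 0, 0],
  [0, 0.1, 0.5, 0, 0, 0],
  [0.1, 0.2, 0.5, 0, 0, 0],
  [0.1, 0.2, 0.5, 0, 0, 0],
  [0.1, 0.2, 0.5, 0, 0, 0],
  [0.1, 0.1, 0.4, 0, 0, 0],
  [0.1, 0.1, 0.2, 0, 0, 0],
  [0, 0, 0, 0, 0, 0],
  [0, 0, 0, 0, 0, 0],
])

```text
clock: 24.55
position: [0.4406, 0.1968, 0.2848]
orientation: [1.0, -0.026, -0.0, 0.0]
ft_force: [1.4, -0.5, -0.1]
gripper_width: 0.009
gripper_force: 0.0
```

```bash
python3 st.py
python3 - <<'E'
from h import *
im,d,P=snap('wrist','w6'); print(bar(im,P,.14,.18)); print(base(im,P))
hsv=cv2.cvtColor(im,cv2.COLOR_RGB2HSV); m=(cv2.inRange(hsv,(3,150,120),(20,255,255))>0)&(abs(P[...,2]-.159)<.006)
q=P[m]; print('slope z',np.linalg.lstsq(np.c_[q[:,:2]-q[:,:2].mean(0),np.ones(len(q))],q[:,2],rcond=None)[0])
im3,_,_=snap('scene','s6')
cv2.imwrite('pics/s6c.png',cv2.resize(im3[140:230,360:480,::-1],(800,600),interpolation=cv2.INTER_CUBIC))
E
```

```text
[0.44058548 0.19680984 0.28481545] -2.9982001550269604 [ 1.43026896 -0.54728824 -0.06749924] [0.06187482 0.03611383 0.01087876] 0.00883089264580826 24.55
{'n': 3473, 'rect': array([483.2, 191. ]), 'size': array([ 17.8, 158.8]), 'mean': array([489.4, 190.6]), 'yaw': np.float64(177.0), 'z': np.float64(0.1583)}
(array([0.4842, 0.1912]), [(836, array([-27.3,  16.9,  39.7])), (405, array([-26.6,  18.8,  40.8]))])
slope z [0.0014788  0.02255423 0.15825885]
```

View pics/s6c.png

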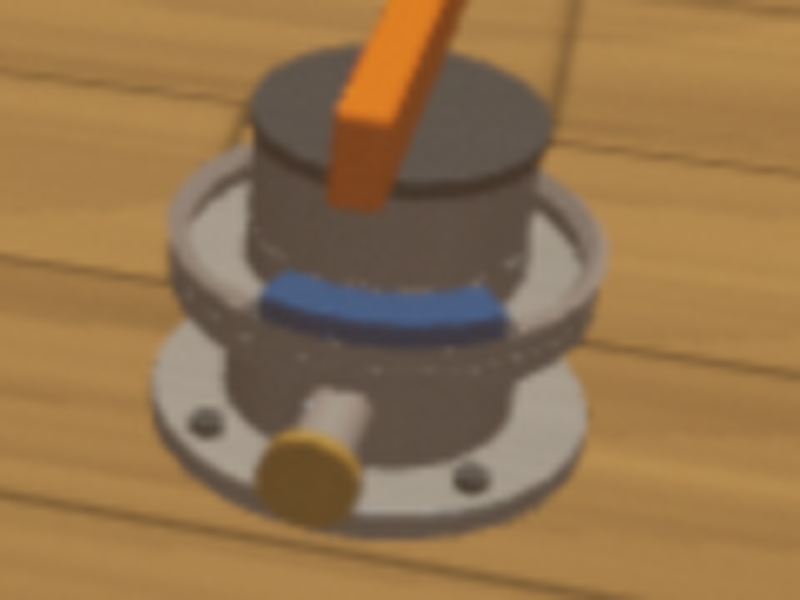

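The crop shows the head level and fully seated, with its bar end above the pipe at (360,150) and its ears hidden under the blue claw. The bar's yaw stayed at -3° after pushes of about 18 N on both ends, so it is firmly against the stops.

```bash
python3 -c "
from rig import job
print(job.sign_off())"
```

```text
the job is handed in; nothing more can be done
None
```

The head is in the seat, turned clockwise until it came firmly against the stops, and released; the job is handed in, and the bottle, cup and spanner were not touched. By my camera estimate the bar ends about 2° short of the base's x axis, but pushes of about 18 N on each end would not move it further.

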